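# Level the laundromat's dispenser shelf

### The arm

A 6-joint arm with a two-finger parallel gripper is mounted at the origin on the work surface. World frame = base frame: x ahead of the robot, y to its left, z up, the work surface at z = 0. Lengths are in m, angles in rad, forces in N, time in s.
With the tool pointing down it reaches from about 0.225 to 0.875 m from the base axis. Payload 3.4 kg.
Tool frame: the origin (TCP) lies on the centre line of the jaws, within the pads' length; the fingertips stand 11 mm ahead of it and the grasp point (between the pads) lies 8 mm behind it; z points along the fingers, y is the line along which they close (so a half turn about z gives the same grasp; the last joint's range is limited). The gripper opens to 85 mm and grips with 20 to 120 N. Pads are 22 mm wide; open, the fingers measure 114 mm over their backs; the gripper's body (76 mm by 85 mm) begins 54 mm behind the grasp point. The pads swing forward as they close: fully open they stand 13 mm farther back than shut.
Start: joints at [1.098, 0.276, 1.505, -0, 1.361, -0.121], TCP at [0.198, 0.54, 0.242] pointing down, gripper open.
Joint ranges: [-2.89, 2.89], [-0.75, 2.08], [0.22, 2.7], [-1.18, 4.32], [0.11, 2.71], [-2.7, 2.7]. Speed limits (rad/s): [2.57, 2.57, 3.14, 3.14, 3.14, 3.14].

### API

Orientations are given as a unit quaternion [w, x, y, z].
In Python, from rig import manip, eyes, job gives the robot as it stands.
- The arm moves only by the tool drive_tool, never from a script. Its argument "rows" is a list of rows, each a list of 3 entries, a list of its own where there are three numbers: the turn, a rotation vector about the world's x, y, z in rad, then the shift along the world's x, y, z in cm, then the finger opening in cm, from 0 to 8.54. A call has 1 to 8 rows; each row shifts and turns the commanded pose from where the row before left it; what a row does not reach is not made up. A row lasts 1/8 s, in which the tool goes at most 62.5 mm and 10.7 degrees, less where a joint would pass 70% of its speed; a pose out of reach is approached as far as the arm can. A call is refused whole if a number of a shift passes 6.25 or a number of a turn 0.188, either way. A call with a gripper value outside its range is refused whole. The fingers move at their own pace and stop on an object; "force" is the grip in N (left out, the last holds). Time passes only in rows, so rows that do not move let the fingers close. It gives the time, the measured TCP pose, the force, the opening and the grip force at its end, in the units of the state.
- manip.get_state(): the state, without advancing time (a new reading comes with each control period).
- eyes.get_image(name): name is "scene" or "top" or "wrist"; returns the picture (420x560x3 uint8, red, green, blue); there is no depth.
- eyes.get_calibration(name): a dict with "camera_matrix" (3x3 intrinsics, pixels), "view" (4x4, takes a point from world to camera coordinates). Camera axes: x right, y up, looking along -z (the intrinsics and any distortion apply to the point x, -y, -z); pixel columns grow to the right and rows downward; lengths in m; the calibration is good to about 2 mm. The wrist camera is an equidistant fisheye: a pixel r from the principal point sees the ray r / f radians off the axis. A picture is of the moment at which its call begins: read the wrist's pose just before it. get_calibration takes no time and is no camera call; for the wrist camera it gives the pose at the moment of the call.
- job.sign_off(): hands the job in; it is judged then, once.
The state is a dict: "clock": time; "qpos": joint angles; "qd": joint speeds; "effort": joint torques, N m; "position": TCP position; "ee_rot": TCP orientation; "contact_force": force on the tool from outside, world axes, zero at the start; "moment": the same for the moment, N m; "width": finger opening in m; "gripper_force": force on a finger pad.
Only numpy, scipy, OpenCV 4.12 (cv2) and the standard library are available. Lean on these libraries where they do the work, as an engineer would, in place of code of your own. Each camera call takes 0.05 s, during which the arm holds its last target. There are 200 camera calls.

### The job

Lay the yellow spirit level upright on the small steel shelf, lengthwise along it between the two black strips, and let go of it. Then turn the shelf's red levelling-foot knob until the bubble sits between the two black lines of the vial, let go of the knob, and press down on the middle of the level with a firm but modest push of about 10 N. Finish while holding that push, with the bubble still between its lines; leave the other things on the counter where they are.

Things in the scene. Friction and masses are not known exactly. Their poses are not given: they have to be found in the camera images.
- level_mid (a point): Centre (half-way up, 20 mm above its underside) of the loose spirit level: a yellow bar 220 mm long (its x axis), 32 mm wide (y), 40 mm high (z, upward), 0.30 kg, with black end caps and a black rubber band 50 mm long round its middle, where it is gripped and pressed. It starts lying upright on the counter.
- vial_mid (a point): Middle of the green vial in the level's top face, 65 mm from the level's middle towards its +x end and 20 mm above level_mid; axes as the level's. Two black lines cross the vial 12 mm either side of this point.
- bubble_mid (a point): Middle of the pale bubble in the vial, 16 mm long. It runs along the level's x axis towards the higher end: about 0.8 mm for each milliradian of slope, at most 22 mm, and needs 2 to 3 s to settle. It is between its lines when its middle is within 3 mm of vial_mid along the level's x.
- shelf_spot (a point): Point on the steel shelf's top face midway between the two black strips (230 mm apart), where the level's middle belongs; about 50 mm above the counter. Axes: y along the shelf, away from the knob, x across it, z square to its face. The shelf is 360 mm long, 180 mm wide, 8 mm thick.
- knob (a point): Centre of the levelling foot's red round ribbed knob: 38 mm diameter, 30 mm high, axis vertical, 185 mm from shelf_spot along the shelf's -y, about 89 mm above the counter. It turns in place at that height (0.12 N m) and stays where it is left, also under a push on the shelf. Counterclockwise seen from above raises the shelf's knob end, by 10 mrad of slope (8 mm of bubble) per radian.
- detergent: White detergent bottle, 72 mm diameter, 200 mm tall, a bystander; origin at the centre of its underside.
- softener: Green softener bottle, 60 mm diameter, 160 mm tall, a bystander; origin at the centre of its underside.
- spray_can: Red can, 52 mm diameter, 170 mm tall, a bystander; origin at the centre of its underside.
- mug: White mug, 80 mm diameter, 90 mm tall, a bystander; origin at the centre of its underside.
- wrench: Steel wrench lying on the counter, a bystander; origin at the centre of its underside.
- brush: Brush lying on the counter, a bystander; origin at the centre of its underside.
- token_tray: Open grey tray 140 x 100 x 35 mm, a bystander; origin at the centre of its underside.
- level: The spirit level again; this origin is the centre of its underside, axes as in level_mid.
- shelf: The shelf again; this origin lies on its hinge line (over two fixed feet), on the top face, 135 mm from shelf_spot along +y; same axes. At the start its knob end is 10 to 21 mrad too low: the knob then needs 1.0 to 2.1 rad counterclockwise.

How it is judged:
By the outcome, as a careful person would: the job done as asked, in the order asked, and still so for the second after the job is handed in, while the arm keeps its last pose, push and grip.
It also fails if it takes over 72 s, if anything falls off the work surface, if the arm or the gripper's body presses on something with over 40 N, if the wrist force passes 120 N, or if a joint passes its speed limit or range.

## Working session

There is one attempt and no reset: what is moved stays moved. The work goes in short steps, Python scripts to look and compute and a tool call to move; the robot and the scene stay as the last step left them, time stands still between calls to the robot, and variables do not carry over. Pictures are saved under pics/ and viewed, at most 10 in all, crops included, and the job is handed in when it is done.

Besides the shell and the picture viewer there is one more tool, called after "Emit:" in YAML: its name, and indented under it one key for each argument. drive_tool: Moves the arm, as the interface text tells. Its arguments: {"type":"object","properties":{"rows":{"type":"array"},"force":{"type":"number"}},"required":["rows"]}

```bash
mkdir -p pics
cat > h.py <<'E'
import numpy as np, cv2
from rig import manip, eyes, job
def K(n):
    c=eyes.get_calibration(n); return c,np.array(c["camera_matrix"]),np.array(c["view"])
def ray(n,px,cal=None):
    c,k,V=cal or K(n)
    a=np.array([(px[0]-k[0,2])/k[0,0],(px[1]-k[1,2])/k[1,1]])
    if n=="wrist":
        r=np.linalg.norm(a); d=np.array([*(a/max(r,1e-9)*np.sin(r)),np.cos(r)])
    else:
        if any("dist" in q for q in c): a=cv2.undistortPoints(np.array([[px]],float),k,np.array(c[[q for q in c if "dist" in q][0]]))[0,0]
        d=np.array([a[0],a[1],1.])
    d=d*[1,-1,-1]; R=V[:3,:3]
    return -R.T@V[:3,3], R.T@d
def onz(n,px,z,cal=None):
    o,d=ray(n,px,cal); return o+d*(z-o[2])/d[2]
def grab(n):
    cal=K(n); return cv2.cvtColor(np.array(eyes.get_image(n)),cv2.COLOR_RGB2BGR),cal
E
python3 - <<'E'
from h import *
i1,c=grab("top"); print(c[0].keys(),c[1],c[2])
i2,c2=grab("scene"); print(c2[1])
cv2.imwrite("pics/top.png",i1); cv2.imwrite("pics/scene.png",i2)
print(manip.get_state())
E
```

```text
dict_keys(['camera_matrix', 'view']) [[456.35562042   0.         274.26061034]
 [  0.         456.35562042 211.17978786]
 [  0.           0.           1.        ]] [[ 2.38875484e-02 -9.99714354e-01  7.71475796e-04 -6.21058421e-02]
 [ 9.88283487e-01  2.37307662e-02  1.50773339e-01 -5.74360627e-01]
 [-1.50748579e-01 -2.83916864e-03  9.88568058e-01 -1.25094100e+00]
 [ 0.00000000e+00  0.00000000e+00  0.00000000e+00  1.00000000e+00]]
[[515.81103007   0.         274.14651907]
 [  0.         515.81103007 215.91883335]
 [  0.           0.           1.        ]]
{'clock': 0.1, 'qpos': array([ 1.09798882e+00,  2.76566764e-01,  1.50597571e+00, -1.89772763e-05,
        1.36067743e+00, -1.21009864e-01]), 'qd': array([ 0.00210475, -0.00027621, -0.00332718, -0.0015477 ,  0.00050601,
       -0.0002521 ]), 'effort': array([ 2.06370118e-03, -4.17696726e+01, -2.46405834e+01, -1.94347290e-04,
        5.81243687e-03, -7.02581332e-06]), 'position': array([0.19795798, 0.5393957 , 0.2415185 ]), 'ee_rot': array([-2.29165792e-04,  1.74991147e-01,  9.84569671e-01, -7.80738129e-04]), 'contact_force': array([-0.4547363 ,  1.21180525,  0.04901751]), 'moment': array([-0.00425855, -0.03120668,  0.03896646]), 'gripper_force': 0.0, 'width': 0.08530625841238695}
```

View pics/top.png

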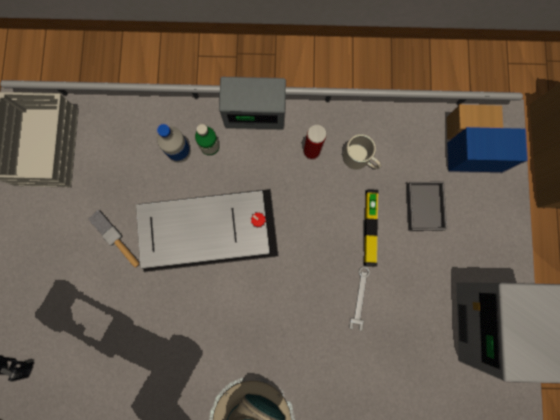

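View pics/scene.png

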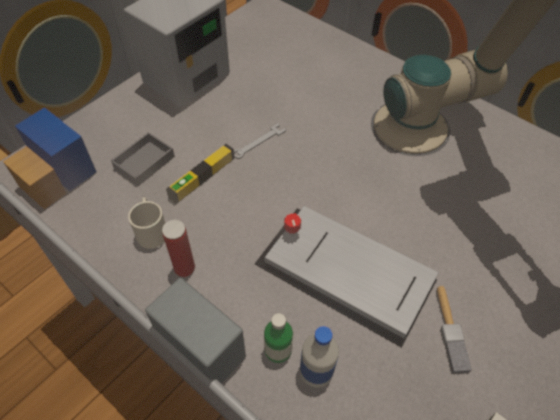

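The top view shows the level at (372,228) with its vial end at the top (372,203). The shelf strips are at (152,234) and (234,225), and the knob is at (258,220). Next I'll measure these.

```bash
cat >> h.py <<'E'
def mask(im,lo,hi,lo2=None,hi2=None):
    h=cv2.cvtColor(im,cv2.COLOR_BGR2HSV); m=cv2.inRange(h,lo,hi)
    return m if lo2 is None else m|cv2.inRange(h,lo2,hi2)
def blobs(m,amin=15):
    n,l,s,c=cv2.connectedComponentsWithStats(m); return [(s[i,4],c[i],l==i) for i in range(1,n) if s[i,4]>=amin]
E
python3 - <<'E'
from h import *
im=cv2.imread("pics/top.png"); cal=K("top")
y=mask(im,(20,120,90),(35,255,255)); y[:, :350]=0; y[:,:]*=1; y[:,400:]=0
ys=blobs(y); print("yellow",[(a,c) for a,c,_ in ys])
sub=np.zeros(im.shape[:2],np.uint8); sub[185:272,355:385]=1
h=cv2.cvtColor(im,cv2.COLOR_BGR2HSV); dark=((h[...,2]<45)|((h[...,1]>120)&(h[...,0]>18)))*sub
r=cv2.minAreaRect(np.argwhere(dark.astype(bool))[:,::-1].astype(np.float32)); print(r)
bp=cv2.boxPoints(r)
P=np.array([onz("top",p,.04,cal) for p in bp]); print(P.round(3),P.mean(0))
g=mask(im,(45,80,60),(85,255,255)); g[:,:355]=0; g[:,390:]=0
print("green",[(a,c,onz("top",c,.04,cal).round(3)) for a,c,_ in blobs(g)])
red=mask(im,(0,150,90),(8,255,255),(172,150,90),(180,255,255)); red[:,:240]=0; red[:,275:]=0;
print("knob",[(a,c,onz("top",c,.1,cal).round(3)) for a,c,_ in blobs(red)])
dk=(h[...,2]<70).astype(np.uint8)
for x0,x1,y0,y1 in((145,160,208,258),(226,242,200,250)):
    s=np.zeros_like(dk); s[y0:y1,x0:x1]=dk[y0:y1,x0:x1]
    for a,c,l in blobs(s): 
        r=cv2.minAreaRect(np.argwhere(l)[:,::-1].astype(np.float32)); print("strip",a,r,onz("top",r[0],.052,cal).round(3))
E
```

```text
yellow [(np.int32(158), array([371.48101266, 206.81012658])), (np.int32(324), array([371.12345679, 248.59259259]))]
((370.63848876953125, 227.52108764648438), (13.516202926635742, 75.15379333496094), 1.0609116554260254)
[[ 0.43  -0.3    0.04 ]
 [ 0.644 -0.306  0.04 ]
 [ 0.645 -0.344  0.04 ]
 [ 0.43  -0.338  0.04 ]] [ 0.53735155 -0.32210489  0.04      ]
green [(np.int32(92), array([372.27173913, 203.51086957]), array([ 0.605, -0.327,  0.04 ]))]
knob [(np.int32(138), array([258.44202899, 219.68115942]), array([ 0.543, -0.006,  0.1  ]))]
```

Run:
```python
from h import *
im=cv2.imread("pics/top.png"); cal=K("top")
g=cv2.cvtColor(im,cv2.COLOR_BGR2GRAY)
bh=cv2.morphologyEx(g,cv2.MORPH_BLACKHAT,np.ones((1,9),np.uint8))
C=[]
for x0,x1,y0,y1 in((145,160,208,258),(226,242,200,250)):
    s=np.zeros_like(g); s[y0:y1,x0:x1]=bh[y0:y1,x0:x1]; m=(s>30).astype(np.uint8)
    a,c,l=max(blobs(m),key=lambda b:b[0]); r=cv2.minAreaRect(np.argwhere(l)[:,::-1].astype(np.float32))
    C.append(onz("top",r[0],.05,cal)); print(a,r,C[-1].round(3))
C=np.array(C); d=C[0]-C[1]; print("mid",C.mean(0).round(3),"len",np.linalg.norm(d),"yaw of shelf y",np.arctan2(d[1],d[0]))
print("knob exp",(C.mean(0)-d/np.linalg.norm(d)*.185).round(3))
i,cw=grab("wrist"); cv2.imwrite("pics/w0.png",i)
s=manip.get_state(); from scipy.spatial.transform import Rotation as R
q=s["ee_rot"]; print(R.from_quat(np.r_[q[1:],q[0]]).as_matrix().round(3))
```

```text
98 ((151.900634765625, 234.00791931152344), (34.21070098876953, 2.7512106895446777), 85.42607879638672) [0.502 0.293 0.05 ]
97 ((233.83837890625, 224.96438598632812), (34.33660888671875, 2.826489210128784), 83.9909896850586) [0.533 0.064 0.05 ]
mid [0.517 0.178 0.05 ] len 0.23052215796621725 yaw of shelf y 1.7056305637996405
knob exp [ 0.542 -0.005  0.05 ]
[[-0.939  0.345 -0.001]
 [ 0.345  0.939 -0.001]
 [ 0.    -0.001 -1.   ]]
```

View pics/w0.png

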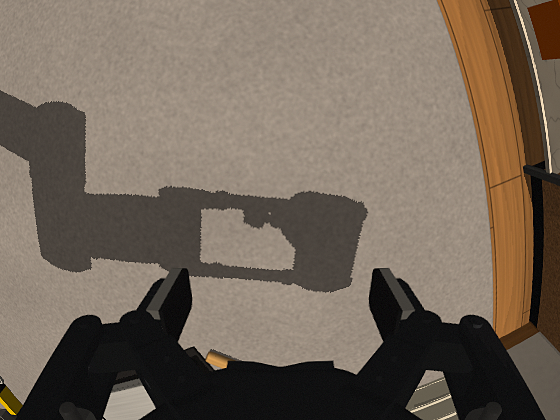

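Emit:
drive_tool:
  rows:
    - [[0, 0, 0], [4, -5, 0], 8.5]
    - [[0, 0, 0], [4, -6, 0], 8.5]
    - [[0, 0, 0], [4, -6, 0], 8.5]
    - [[0, 0, 0.05], [4, -6, 0], 8.5]
    - [[0, 0, 0.07], [4, -6, 0], 8.5]
    - [[0, 0, 0.07], [4, -6, 0], 8.5]
    - [[0, 0, 0.07], [3, -6, 0], 8.5]
    - [[0, 0, 0.06], [3, -6, 0], 8.5]
  force: 40

```text
clock: 1.15
position: [0.4671, 0.1173, 0.2422]
ee_rot: [0.0, 0.015, 1.0, 0.0]
contact_force: [1.2, 0.3, -0.5]
width: 0.085
gripper_force: 0.0
```

The wrist view shows the fingertips near (178,290) and (383,290). The camera looks down beside the gripper.

Emit:
drive_tool:
  rows:
    - [[0, 0, 0], [1, -5.8, 0], 8.5]
    - [[0, 0, 0], [1, -5.8, 0], 8.5]
    - [[0, 0, 0], [1, -5.8, 0], 8.5]
    - [[0, 0, 0], [1, -5.8, 0], 8.5]
    - [[0, 0, 0], [1, -5.8, -1], 8.5]
    - [[0, 0, 0], [1, -5.8, -2], 8.5]
    - [[0, 0, 0], [1, -5.1, -2], 8.5]
    - [[0, 0, 0], [0, -4, -2], 8.5]

```text
clock: 2.15
position: [0.5367, -0.3222, 0.1711]
ee_rot: [0.0, 0.016, 1.0, 0.0]
contact_force: [-0.5, 0.2, 0.5]
width: 0.0852
gripper_force: 0.0
```

Run:
```python
from h import *
print(manip.get_state()["qpos"].round(2))
i,cw=grab("wrist"); cv2.imwrite("pics/w1.png",i); np.save("w1.npy",cw[2]); print(cw[1]); print(-cw[2][:3,:3].T@cw[2][:3,3])
m=mask(i,(20,120,90),(35,255,255))
B=[(a,c) for a,c,_ in blobs(m,80)]
for a,c in B: print(a,c.round(),onz("wrist",c,.04,cw).round(4))
g=mask(i,(45,80,60),(85,255,255))
for a,c,_ in blobs(g,80): print("g",a,c.round(),onz("wrist",c,.04,cw).round(4))
```

```text
[-0.65  0.4   1.5   0.    1.24 -2.19]
[[325.1922621    0.         280.03431003]
 [  0.         325.1922621  210.0750219 ]
 [  0.           0.           1.        ]]
[ 0.45722895 -0.31936494  0.30245473]
3366 [276. 131.] [ 0.4758 -0.3233  0.04  ]
994 [277. 262.] [ 0.5917 -0.3265  0.04  ]
g 378 [277. 252.] [ 0.5809 -0.3263  0.04  ]
g 230 [277. 272.] [ 0.6022 -0.3272  0.04  ]
g 301 [277. 293.] [ 0.6247 -0.3275  0.04  ]
g 135 [545. 403.] [0.9451 0.1688 0.04  ]
```

View pics/w1.png

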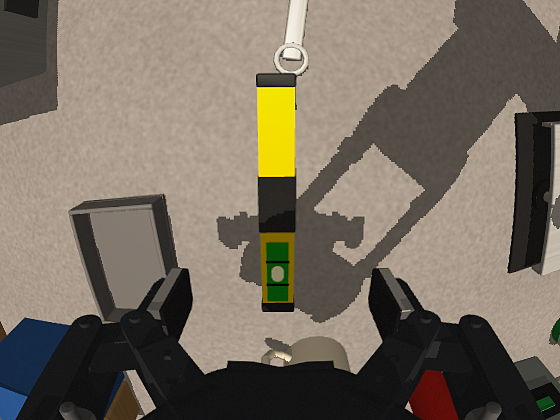

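The level lies centrally, with its band at rows 177–232, end faces at rows 74 and 311, and the bubble near (277,273).

Run:
```python
from h import *
c,k,_=K("wrist"); cal=(c,k,np.load("w1.npy"))
for r,z in((80,.04),(74,.04),(177,.04),(232,.04),(304,.04),(311,.04)): print(r,onz("wrist",(277,r),z,cal).round(4))
```

```text
80 [ 0.4344 -0.3209  0.04  ]
74 [ 0.4295 -0.3207  0.04  ]
177 [ 0.5136 -0.3238  0.04  ]
232 [ 0.5622 -0.3256  0.04  ]
304 [ 0.6375 -0.3285  0.04  ]
311 [ 0.6459 -0.3288  0.04  ]
```

Emit:
drive_tool:
  rows:
    - [[0, 0, 0], [0.1, -0.3, -4], 8.5]
    - [[0, 0, 0], [0, 0, -4], 8.5]
    - [[0, 0, 0], [0, 0, -3.5], 7]
    - [[0, 0, 0], [0, 0, -2.5], 6]
    - [[0, 0, 0], [0, 0, -1], 5]
    - [[0, 0, 0], [0, 0, 0], 3]
    - [[0, 0, 0], [0, 0, 0], 1.5]
    - [[0, 0, 0], [0, 0, 0], 1.5]
  force: 40

```text
clock: 3.2
position: [0.5377, -0.3229, 0.023]
ee_rot: [0.0, 0.016, 1.0, -0.0]
contact_force: [-0.7, -0.1, -2.1]
width: 0.0311
gripper_force: 42.4
```

Emit:
drive_tool:
  rows:
    - [[0, 0, 0], [0, 0, 0], 1.5]
    - [[0, 0, 0], [0, 0, 0], 1.5]
    - [[0, 0, 0], [0, 0, 0], 1.5]
    - [[0, 0, 0], [0, 0, 2], 1.5]
    - [[0, 0, 0], [0, 0, 4], 1.5]
    - [[0, 0, 0], [0, 0, 5], 1.5]
    - [[0, 0, 0], [0, 0, 5], 1.5]
    - [[0, 0, 0], [0, 0, 3], 1.5]

```text
clock: 4.2
position: [0.5381, -0.3233, 0.2155]
ee_rot: [0.002, 0.016, 1.0, -0.001]
contact_force: [0.1, 0.4, -3.3]
width: 0.0315
gripper_force: 42.6
```

Emit:
drive_tool:
  rows:
    - [[0, 0, -0.1], [0, 5, 0], 1.5]
    - [[0, 0, -0.12], [0, 6, 0], 1.5]
    - [[0, 0, -0.14], [0, 6, 0], 1.5]
    - [[0, 0, -0.16], [0, 6, 0], 1.5]
    - [[0, 0, -0.17], [0, 6, 0], 1.5]
    - [[0, 0, -0.17], [0, 6, 0], 1.5]
    - [[0, 0, -0.17], [-1, 6, 0], 1.5]
    - [[0, 0, -0.17], [-1, 4, -2], 1.5]

```text
clock: 5.2
position: [0.5185, 0.1262, 0.1936]
ee_rot: [0.001, 0.575, 0.818, 0.002]
contact_force: [1.2, -0.6, -3.4]
width: 0.031
gripper_force: 42.5
```

Emit:
drive_tool:
  rows:
    - [[0, 0, -0.12], [-0.1, 3, -2], 1.5]
    - [[0, 0, -0.085], [0, 2.1, -2], 1.5]
    - [[0, 0, 0], [0, 0, 0], 1.5]

```text
clock: 5.58
position: [0.5153, 0.1755, 0.1508]
ee_rot: [-0.001, 0.653, 0.757, -0.001]
contact_force: [-0.4, 0.1, -2.8]
width: 0.0314
gripper_force: 42.3
```

Run:
```python
from h import *
s=manip.get_state(); print(s["position"],s["ee_rot"].round(4),s["qpos"].round(2),s["contact_force"])
i,cw=grab("wrist"); cv2.imwrite("pics/w2.png",i); np.save("w2.npy",cw[2])
```

```text
[0.51527039 0.17547318 0.15076905] [-0.0013  0.653   0.7573 -0.0015] [0.2  0.3  1.71 0.   1.13 0.05] [-0.43160661  0.12945917 -2.80404974]
```

View pics/w2.png

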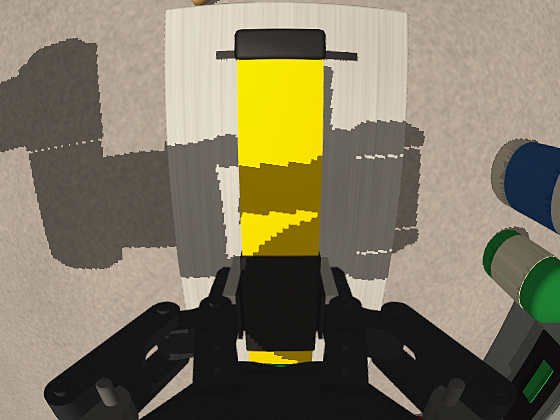

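The held level is over the shelf. The far strip shows from (217,55) to (357,57), partly hidden behind the level's end, and the shelf's far corners are at (168,12) and (408,14).

Run:
```python
from h import *
c,k,_=K("wrist"); cal=(c,k,np.load("w2.npy"))
a,b=[onz("wrist",p,.050,cal) for p in((217,55),(357,57))]; d=b-a
print("strip",a.round(4),b.round(4),((a+b)/2).round(4),np.linalg.norm(d),"shelf y yaw",np.arctan2(d[1],d[0])+np.pi/2)
a,b=[onz("wrist",p,.050,cal) for p in((168,12),(408,14))]; d=b-a; print("edge",((a+b)/2).round(4),np.linalg.norm(d),np.arctan2(d[1],d[0])+np.pi/2)
# level end top edge, top at TCP z+.017
z=.1508+.017
a,b=[onz("wrist",p,z,cal) for p in((236,31),(326,31))]; print("level end",((a+b)/2).round(4),np.linalg.norm(b-a))
a,b=[onz("wrist",p,z,cal) for p in((281,61),(281,256))]; d=a-b;print("level cap/band",a.round(4),b.round(4),np.linalg.norm(d),np.arctan2(d[1],d[0]))
```

```text
strip [0.453  0.2867 0.05  ] [0.5511 0.3002 0.05  ] [0.5021 0.2935 0.05  ] 0.09899373594959682 shelf y yaw 1.70797370959949
edge [0.4978 0.3308 0.05  ] 0.17618672896983523 1.717034484327458
level end [0.4995 0.2817 0.1678] 0.031127793711356513
level cap/band [0.5011 0.2705 0.1678] [0.5117 0.1987 0.1678] 0.07257712671068943 1.717325297856621
```

Emit:
drive_tool:
  rows:
    - [[0, 0, -0.011], [0.2, 0.6, -3], 1.5]
    - [[0, 0, 0], [0, 0, -2.5], 1.5]
    - [[0, 0, 0], [0, 0, -1], 1.5]
    - [[0, 0, 0], [0, 0, -0.5], 1.5]
    - [[0, 0, 0], [0, 0, 0], 1.5]
    - [[0, 0, 0], [0, 0, 0], 1.5]

```text
clock: 6.38
position: [0.5197, 0.1805, 0.0833]
ee_rot: [0.001, 0.658, 0.753, 0.001]
contact_force: [-1.0, 1.0, -2.9]
width: 0.0315
gripper_force: 42.4
```

Run:
```python
from h import *
s=manip.get_state(); print(s["position"],s["ee_rot"].round(4),s["contact_force"],s["moment"])
c,k,_=K("wrist")
```

```text
[0.51965078 0.18050119 0.08326596] [6.000e-04 6.584e-01 7.527e-01 8.000e-04] [-1.04853194  0.95170119 -2.85651517] [ 0.02079096  0.06633814 -0.01882931]
```

Emit:
drive_tool:
  rows:
    - [[0, 0, 0], [-0.2, 0.1, -0.5], 1.5]
    - [[0, 0, 0], [0, 0, -0.2], 1.5]
    - [[0, 0, 0], [0, 0, -0.1], 1.5]
    - [[0, 0, 0], [0, 0, 0], 1.5]
    - [[0, 0, 0], [0, 0, 0], 1.5]

```text
clock: 7.0
position: [0.517, 0.1815, 0.0744]
ee_rot: [0.0, 0.658, 0.753, 0.0]
contact_force: [-0.6, -0.6, -3.1]
width: 0.0311
gripper_force: 42.4
```

Emit:
drive_tool:
  rows:
    - [[0, 0, 0], [0, 0, -0.1], 1.5]
    - [[0, 0, 0], [0, 0, -0.1], 1.5]
    - [[0, 0, 0], [0, 0, 0], 1.5]

```text
clock: 7.38
position: [0.5168, 0.1814, 0.0722]
ee_rot: [-0.0, 0.658, 0.753, -0.0]
contact_force: [-0.7, 0.0, -2.7]
width: 0.0312
gripper_force: 42.4
```

Emit:
drive_tool:
  rows:
    - [[0, 0, 0], [0, 0, -0.1], 1.5]
    - [[0, 0, 0], [0, 0, -0.05], 1.5]
    - [[0, 0, 0], [0, 0, 0], 1.5]

```text
clock: 7.75
position: [0.5171, 0.1814, 0.0712]
ee_rot: [0.0, 0.658, 0.753, 0.0]
contact_force: [-0.8, -1.3, 1.2]
width: 0.031
gripper_force: 43.0
```

Emit:
drive_tool:
  rows:
    - [[0, 0, 0], [0, 0, 0], 3.6]
    - [[0, 0, 0], [0, 0, 0], 4.5]
    - [[0, 0, 0], [0, 0, 0], 5.5]
    - [[0, 0, 0], [0, 0, 0.5], 5.5]
    - [[0, 0, 0], [0, 0, 2], 5.5]
    - [[0, 0, 0], [0, 0, 4], 5.5]
    - [[0, 0, 0], [0, 0, 5], 5.5]
    - [[0, 0, 0], [0, 0, 1.5], 5.5]

```text
clock: 8.75
position: [0.5188, 0.1819, 0.2046]
ee_rot: [0.002, 0.658, 0.753, 0.003]
contact_force: [-0.3, 0.4, -1.0]
width: 0.0549
gripper_force: 0.0
```

Run:
```python
from h import *
i,cw=grab("wrist"); s=manip.get_state(); print(s["position"],s["qpos"].round(2)); print((-cw[2][:3,:3].T@cw[2][:3,3]).round(3))
cv2.imwrite("pics/w3.png",i); np.save("w3.npy",cw[2])
```

```text
[0.51875212 0.18193467 0.20490147] [0.21 0.26 1.63 0.   1.25 0.08]
[0.507 0.26  0.336]
```

View pics/w3.png

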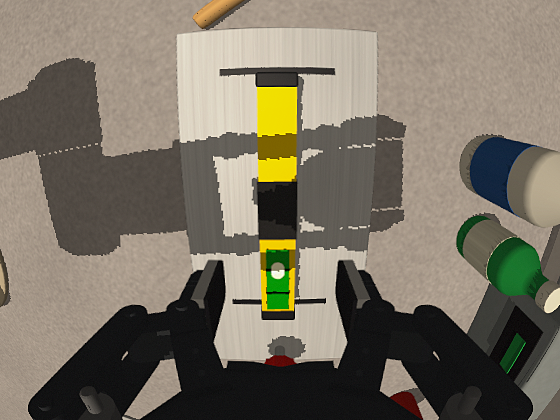

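The level stands on the shelf between strips at rows 71 and 301, its top-face ends at rows 73 and 318, band rows 182–239. The bubble is at (278,270), displaced towards the far side. I'll compute its fit and look for the knob.

Run:
```python
from h import *
c,k,_=K("wrist"); cal=(c,k,np.load("w3.npy"))
f=lambda p,z: onz("wrist",p,z,cal)
S1=(f((220,70),.052)+f((335,72),.052))/2; S2=(f((233,301),.049)+f((326,301),.049))/2
print("strips",S1.round(4),S2.round(4),np.linalg.norm(S1-S2),"mid",((S1+S2)/2).round(4))
E1=f((276,73),.091);E2=f((278,319),.089);print("ends",E1.round(4),E2.round(4),np.linalg.norm(E1-E2),((E1+E2)/2).round(4))
b1,b2=f((277,182),.09),f((277,239),.09); print("band",b1.round(4),b2.round(4),((b1+b2)/2).round(4))
v=f((278,270),.09); print("bubble",v.round(4))
d=S1-S2;print("yaws",np.arctan2(d[1],d[0]),np.arctan2(*(E1-E2)[[1,0]]))
print("bubble dist from mid",np.linalg.norm(v-(b1+b2)/2))
```

```text
strips [0.5021 0.294  0.052 ] [0.5338 0.0683 0.049 ] 0.22797140559972243 mid [0.5179 0.1812 0.0505]
ends [0.502  0.2867 0.091 ] [0.5312 0.0751 0.089 ] 0.2136182633633689 [0.5166 0.1809 0.09  ]
band [0.5136 0.2041 0.09  ] [0.5198 0.1567 0.09  ] [0.5167 0.1804 0.09  ]
bubble [0.5243 0.1281 0.09  ]
yaws 1.7100583167738694 1.7078014693827663
bubble dist from mid 0.05285566562115468
```

Emit:
drive_tool:
  rows:
    - [[0, 0, -0.18], [0.3, -1.5, 0], 6]
    - [[0, 0, -0.187], [0.3, -2.5, 0], 6]
    - [[0, 0, -0.187], [0.3, -2.5, 0], 6]
    - [[0, 0, -0.187], [0.3, -2.5, 0], 6]
    - [[0, 0, -0.187], [0.3, -2.5, 0], 6]
    - [[0, 0, -0.187], [0.3, -2.5, 0], 6]
    - [[0, 0, -0.187], [0.3, -2.5, 0], 6]
    - [[0, 0, -0.187], [0.3, -2.1, 0], 6]

```text
clock: 9.8
position: [0.54, -0.0053, 0.1992]
ee_rot: [-0.0, 0.995, 0.104, -0.002]
contact_force: [-0.3, -0.8, -0.9]
width: 0.0599
gripper_force: 0.0
```

Emit:
drive_tool:
  rows:
    - [[0, 0, 0], [0, 0, 0], 6]
    - [[0, 0, 0], [0, 0, 0], 6]

```text
clock: 10.05
position: [0.5402, -0.0038, 0.1999]
ee_rot: [-0.001, 0.994, 0.109, -0.001]
contact_force: [-0.6, 1.0, -0.1]
width: 0.0601
gripper_force: 0.0
```

Run:
```python
from h import *
s=manip.get_state(); print(s["position"],s["ee_rot"].round(3),s["qpos"].round(2))
i,cw=grab("wrist"); cv2.imwrite("pics/w4.png",i)
red=mask(i,(0,150,60),(8,255,255),(172,150,60),(180,255,255))
for a,c,l in blobs(red,100):
    p=np.argwhere(l)[:,::-1]; print(a,c.round(),p.min(0),p.max(0),onz("wrist",c,.1,cw).round(4))
```

```text
[ 0.54023849 -0.00384329  0.19994304] [-0.001  0.994  0.109 -0.001] [-0.14  0.25  1.65  0.    1.24  1.22]
4059 [494.  18.] [439   0] [559  44] [ 0.742  -0.1377  0.1   ]
2230 [282. 207.] [255 178] [308 236] [ 0.5458 -0.0033  0.1   ]
```

View pics/w4.png

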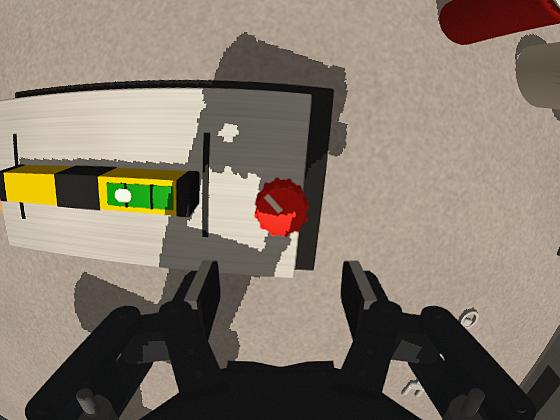

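The knob is at (282,207) and the bubble at (123,195), near the left line and away from the knob. It needs about 1.5–1.6 rad counterclockwise.

Emit:
drive_tool:
  rows:
    - [[0, 0, 0], [0.4, 0, -3], 6]
    - [[0, 0, 0], [0, 0, -4], 6]
    - [[0, 0, 0], [0, 0, -3], 6]
    - [[0, 0, 0], [0, 0, -1.4], 6]
    - [[0, 0, 0], [0, 0, 0], 4.5]
    - [[0, 0, 0], [0, 0, 0], 3]
    - [[0, 0, 0], [0, 0, 0], 3]
    - [[0, 0, 0], [0, 0, 0], 3]
  force: 40

```text
clock: 11.1
position: [0.5451, -0.0034, 0.0876]
ee_rot: [-0.001, 0.994, 0.107, 0.001]
contact_force: [0.1, 4.9, 0.3]
width: 0.0369
gripper_force: 41.2
```

Emit:
drive_tool:
  rows:
    - [[0, 0, 0.1], [0, 0.05, 0], 3]
    - [[0, 0, 0.18], [0, 0, 0], 3]
    - [[0, 0, 0.187], [0, 0, 0], 3]
    - [[0, 0, 0.187], [0, 0, 0], 3]
    - [[0, 0, 0.187], [0, 0, 0], 3]
    - [[0, 0, 0.187], [0, 0, 0], 3]
    - [[0, 0, 0.187], [0, 0, 0], 3]
    - [[0, 0, 0.18], [0, 0, 0], 3]

```text
clock: 12.1
position: [0.5439, -0.0025, 0.0876]
ee_rot: [-0.001, 0.691, 0.723, 0.001]
contact_force: [-3.4, 6.7, 1.3]
width: 0.0369
gripper_force: 41.2
```

Emit:
drive_tool:
  rows:
    - [[0, 0, 0.1], [0, 0, 0], 3]
    - [[0, 0, 0], [0, 0, 0], 3]
    - [[0, 0, 0], [0, 0, 0], 3]
    - [[0, 0, 0], [0, 0, 0], 3]
    - [[0, 0, 0], [0, 0, 0], 3]
    - [[0, 0, 0], [0, 0, 0], 3]
    - [[0, 0, 0], [0, 0, 0], 3]
    - [[0, 0, 0], [0, 0, 0], 3]

```text
clock: 13.1
position: [0.5438, -0.0025, 0.0876]
ee_rot: [-0.001, 0.656, 0.755, 0.001]
contact_force: [-2.7, 6.8, 2.3]
width: 0.0368
gripper_force: 41.4
```

Emit:
drive_tool:
  rows:
    - [[0, 0, 0], [0, 0, 0], 3]
    - [[0, 0, 0], [0, 0, 0], 3]
    - [[0, 0, 0], [0, 0, 0], 3]
    - [[0, 0, 0], [0, 0, 0], 3]
    - [[0, 0, 0], [0, 0, 0], 3]
    - [[0, 0, 0], [0, 0, 0], 3]
    - [[0, 0, 0], [0, 0, 0], 3]
    - [[0, 0, 0], [0, 0, 0], 3]

```text
clock: 14.1
position: [0.5438, -0.0025, 0.0876]
ee_rot: [-0.001, 0.656, 0.755, 0.001]
contact_force: [-3.6, 7.1, 1.9]
width: 0.0368
gripper_force: 41.4
```

Emit:
drive_tool:
  rows:
    - [[0, 0, 0], [0, 0, 0], 3]
    - [[0, 0, 0], [0, 0, 0], 3]
    - [[0, 0, 0], [0, 0, 0], 3]
    - [[0, 0, 0], [0, 0, 0], 3]
    - [[0, 0, 0], [0, 0, 0], 3]
    - [[0, 0, 0], [0, 0, 0], 3]
    - [[0, 0, 0], [0, 0, 0], 3]
    - [[0, 0, 0], [0, 0, 0], 3]

```text
clock: 15.1
position: [0.5438, -0.0025, 0.0876]
ee_rot: [-0.001, 0.656, 0.755, 0.001]
contact_force: [-3.4, 6.1, 1.7]
width: 0.0371
gripper_force: 41.4
```

Run:
```python
from h import *
s=manip.get_state(); print(s["position"],s["ee_rot"].round(3),s["qpos"].round(2))
i,cw=grab("wrist"); cv2.imwrite("pics/w5.png",i); np.save("w5.npy",cw[2])
g=mask(i,(45,80,40),(85,255,255))
for a,c,l in blobs(g,100):
    p=np.argwhere(l)[:,::-1]; print(a,c.round(1),p.min(0),p.max(0),onz("wrist",c,.09,cw).round(4))
```

```text
[ 0.5438077  -0.00249845  0.0876018 ] [-0.001  0.656  0.755  0.001] [-0.13  0.36  1.8   0.    0.98 -0.27]
1271 [276.9  22. ] [252   0] [302  37] [0.5263 0.1106 0.09  ]
2227 [276.8  63.5] [252  42] [302  85] [0.5287 0.0936 0.09  ]
719 [553.1  87.6] [545  58] [559 120] [0.6664 0.1183 0.09  ]
```

View pics/w5.png

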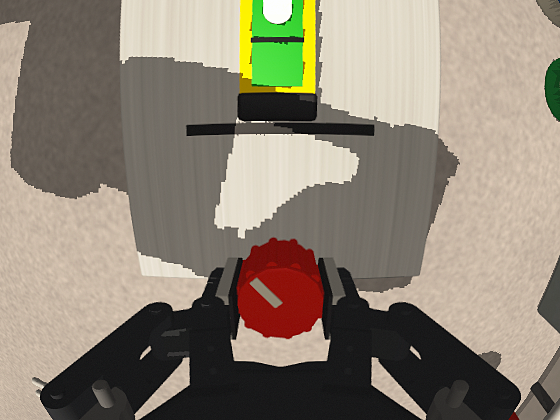

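The near vial line is at row 40 and the bubble's near edge at row ~24. Its near edge should lie 4 mm beyond the line when centred.

```bash
cat > bub.py <<'E'
from h import *
import sys
s=manip.get_state(); i,cw=grab("wrist")
if len(sys.argv)>1: i=cv2.imread(sys.argv[1]); cw=(cw[0],cw[1],np.load(sys.argv[2]))
h=cv2.cvtColor(i,cv2.COLOR_BGR2HSV); col=h[:130,272:283].astype(float).mean(1)
t=['W' if s<70 and v>150 else 'k' if v<75 else 'g' if 40<hh<85 else 'y' if 20<hh<35 else '?' for hh,s,v in col]
print(''.join(t))
def run(ch):
    r=[j for j,c in enumerate(t) if c==ch]; return r
w=run('W'); w=[j for j in w if j<60]
print("bubble rows",w[0],w[-1])
L=[j for j in run('k') if w[-1]<j<70]; print("line rows",L)
a=onz("wrist",(277,w[-1]+.5),.09,cw); b=onz("wrist",(277,np.mean([j for j in L if j<L[0]+9])),.09,cw)
print("gap",np.linalg.norm(a-b)*1000,"mm (4 wanted) ->bubble offset from mid (+ away from knob)",np.linalg.norm(a-b)*1000-4)
E
python3 bub.py pics/w5.png w5.npy
```

```text
WWWWWWWWWWWWWWWWWWWWWWWWgggggggggggggkkkkkggggggggggggggggggggggggggggggggggggggggggggyyyyyykkkkkkkkkkkkkkkkkkkkkkkkkkkkk??kkkk???
bubble rows 0 23
line rows [37, 38, 39, 40, 41]
gap 6.526149804925057 mm (4 wanted) ->bubble offset from mid (+ away from knob) 2.5261498049250566
```

Emit:
drive_tool:
  rows:
    - [[0, 0, 0.14], [0, -0.1, 0], 3]
    - [[0, 0, 0.14], [0.05, -0.1, 0], 3]
    - [[0, 0, 0], [0, 0, 0], 3]
    - [[0, 0, 0], [0, 0, 0], 3]
    - [[0, 0, 0], [0, 0, 0], 3]
    - [[0, 0, 0], [0, 0, 0], 3]
    - [[0, 0, 0], [0, 0, 0], 3]
    - [[0, 0, 0], [0, 0, 0], 3]

```text
clock: 16.2
position: [0.5435, -0.0027, 0.0876]
ee_rot: [-0.003, 0.545, 0.838, 0.002]
contact_force: [-5.1, 11.7, 2.9]
width: 0.0368
gripper_force: 41.6
```

Emit:
drive_tool:
  rows:
    - [[0, 0, 0], [0, 0, 0], 4]
    - [[0, 0, 0], [0, 0, 0], 5]
    - [[0, 0, 0], [0, 0, 0], 6]
    - [[0, 0, 0], [0, 0, 0], 6]
    - [[0, 0, 0], [0, 0, 1], 6]
    - [[0, 0, 0], [0, 0, 3], 6]
    - [[0, 0, 0], [0, 0, 4], 6]
    - [[0, 0, 0], [0, 0, 3], 6]

```text
clock: 17.2
position: [0.546, -0.0062, 0.1992]
ee_rot: [0.001, 0.544, 0.839, 0.0]
contact_force: [-0.1, 0.1, -0.3]
width: 0.06
gripper_force: 0.0
```

Emit:
drive_tool:
  rows:
    - [[0, 0, -0.14], [-0.4, 2, 0], 6]
    - [[0, 0, -0.14], [0, 2, 0], 6]
    - [[0, 0, 0], [0, 0, 0], 6]
    - [[0, 0, 0], [0, 0, 0], 6]
    - [[0, 0, 0], [0, 0, 0], 6]
    - [[0, 0, 0], [0, 0, 0], 6]
    - [[0, 0, 0], [0, 0, 0], 6]
    - [[0, 0, 0], [0, 0, 0], 6]

```text
clock: 18.2
position: [0.5414, 0.0338, 0.1968]
ee_rot: [-0.0, 0.656, 0.755, -0.0]
contact_force: [0.1, 0.4, 0.2]
width: 0.0598
gripper_force: 0.0
```

Run:
```python
from h import *
s=manip.get_state(); print(s["position"],s["ee_rot"].round(3))
i,cw=grab("wrist"); cv2.imwrite("pics/w6.png",i[:, 180:380]); cv2.imwrite("pics/w6f.png",i); np.save("w6.npy",cw[2])
```

```text
[0.54141461 0.03379565 0.19677187] [-0.     0.656  0.755 -0.   ]
```

View pics/w6.png

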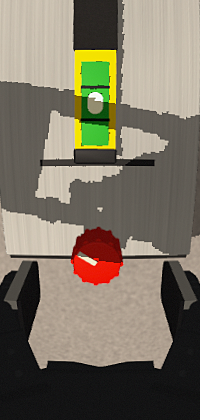

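The bubble (row ~103) sits between the lines at rows ~87 and ~121. I'll measure it in numbers.

Run:
```python
from h import *
i=cv2.imread("pics/w6f.png"); c,k,_=K("wrist"); cal=(c,k,np.load("w6.npy"))
h=cv2.cvtColor(i,cv2.COLOR_BGR2HSV)
side=h[80:130,264:268].astype(float).mean(1); mid=h[80:130,273:277].astype(float).mean(1)
L=[80+j for j in range(50) if side[j,2]<60]; W=[80+j for j in range(50) if mid[j,1]<110 and mid[j,2]>60]
print(L,W)
f=lambda r: onz("wrist",(275,r),.09,cal)
lo=[r for r in L if r<100]; hi=[r for r in L if r>110]
a,b=f(np.mean(lo)),f(np.mean(hi)); w1,w2=f(W[0]-.5),f(W[-1]+.5)
print(np.linalg.norm(a-b)*1e3,np.linalg.norm(w1-w2)*1e3,"off",((w1+w2-a-b)/2*1e3).round(2))
```

```text
[86, 87, 118, 119, 120] [92, 93, 94, 95, 96, 97, 98, 99, 100, 101, 102, 103, 104, 105, 106, 107, 108, 109, 110, 111, 112, 113]
23.82802560857712 16.12288108548023 off [-0.02  0.18  0.  ]
```

Emit:
drive_tool:
  rows:
    - [[0, 0, 0], [-0.4, 2.7, 0], 3]
    - [[0, 0, 0], [-0.5, 3, 0], 0]
    - [[0, 0, 0], [-0.5, 3, 0], 0]
    - [[0, 0, 0], [-0.5, 3, 0], 0]
    - [[0, 0, 0], [-0.5, 3, 0], 0]
    - [[0, 0, 0], [0, 0, -4], 0]
    - [[0, 0, 0], [0, 0, -3.4], 0]
    - [[0, 0, 0], [0, 0, 0], 0]

```text
clock: 19.25
position: [0.5153, 0.1806, 0.1206]
ee_rot: [-0.002, 0.656, 0.755, -0.002]
contact_force: [-0.1, -0.4, -0.3]
width: 0.0001
gripper_force: 0.0
```

Emit:
drive_tool:
  rows:
    - [[0, 0, 0], [0, 0, -1], 0]
    - [[0, 0, 0], [0, 0, -0.4], 0]
    - [[0, 0, 0], [0, 0, 0], 0]
    - [[0, 0, 0], [0, 0, 0], 0]

```text
clock: 19.75
position: [0.5178, 0.181, 0.1094]
ee_rot: [0.0, 0.656, 0.755, 0.001]
contact_force: [0.7, 0.0, 0.1]
width: 0.0001
gripper_force: 0.0
```

Emit:
drive_tool:
  rows:
    - [[0, 0, 0], [0, 0, -0.2], 0]
    - [[0, 0, 0], [0, 0, -0.2], 0]
    - [[0, 0, 0], [0, 0, 0], 0]
    - [[0, 0, 0], [0, 0, 0], 0]

```text
clock: 20.25
position: [0.5174, 0.181, 0.1048]
ee_rot: [-0.0, 0.656, 0.755, 0.0]
contact_force: [0.4, 0.0, 0.2]
width: 0.0
gripper_force: 0.0
```

Emit:
drive_tool:
  rows:
    - [[0, 0, 0], [0, 0, -0.1], 0]
    - [[0, 0, 0], [0, 0, -0.05], 0]
    - [[0, 0, 0], [0, 0, 0], 0]
    - [[0, 0, 0], [0, 0, 0], 0]

```text
clock: 20.75
position: [0.5174, 0.181, 0.1033]
ee_rot: [0.0, 0.656, 0.755, 0.0]
contact_force: [-0.8, -0.9, -0.6]
width: -0.0
gripper_force: 0.0
```

Emit:
drive_tool:
  rows:
    - [[0, 0, 0], [0, 0, -0.05], 0]
    - [[0, 0, 0], [0, 0, -0.05], 0]
    - [[0, 0, 0], [0, 0, 0], 0]
    - [[0, 0, 0], [0, 0, 0], 0]

```text
clock: 21.25
position: [0.5174, 0.181, 0.1023]
ee_rot: [0.0, 0.656, 0.755, 0.0]
contact_force: [-0.2, 0.4, 0.2]
width: -0.0001
gripper_force: 0.0
```

Emit:
drive_tool:
  rows:
    - [[0, 0, 0], [0, 0, -0.05], 0]
    - [[0, 0, 0], [0, 0, -0.05], 0]
    - [[0, 0, 0], [0, 0, 0], 0]
    - [[0, 0, 0], [0, 0, 0], 0]

```text
clock: 21.75
position: [0.5174, 0.181, 0.1013]
ee_rot: [0.0, 0.656, 0.755, 0.0]
contact_force: [-1.3, -0.1, 0.0]
width: 0.0004
gripper_force: 0.0
```

Emit:
drive_tool:
  rows:
    - [[0, 0, 0], [0, 0, -0.05], 0]
    - [[0, 0, 0], [0, 0, 0], 0]
    - [[0, 0, 0], [0, 0, 0], 0]

```text
clock: 22.12
position: [0.5175, 0.181, 0.101]
ee_rot: [0.0, 0.656, 0.755, 0.0]
contact_force: [-0.2, 0.2, 1.6]
width: 0.0003
gripper_force: 1.0
```

Emit:
drive_tool:
  rows:
    - [[0, 0, 0], [0, 0, -0.05], 0]
    - [[0, 0, 0], [0, 0, 0], 0]
    - [[0, 0, 0], [0, 0, 0], 0]

```text
clock: 22.5
position: [0.5175, 0.181, 0.101]
ee_rot: [0.0, 0.656, 0.755, 0.0]
contact_force: [-0.8, -1.2, 5.2]
width: 0.0002
gripper_force: 2.7
```

Emit:
drive_tool:
  rows:
    - [[0, 0, 0], [0, 0, -0.06], 0]
    - [[0, 0, 0], [0, 0, 0], 0]
    - [[0, 0, 0], [0, 0, 0], 0]
    - [[0, 0, 0], [0, 0, 0], 0]
    - [[0, 0, 0], [0, 0, 0], 0]
    - [[0, 0, 0], [0, 0, 0], 0]
    - [[0, 0, 0], [0, 0, 0], 0]
    - [[0, 0, 0], [0, 0, 0], 0]

```text
clock: 23.5
position: [0.5175, 0.181, 0.101]
ee_rot: [0.0, 0.656, 0.755, 0.0]
contact_force: [-2.1, -0.4, 8.5]
width: -0.0002
gripper_force: 4.4
```

Emit:
drive_tool:
  rows:
    - [[0, 0, 0], [0, 0, 0], 0]
    - [[0, 0, 0], [0, 0, 0], 0]
    - [[0, 0, 0], [0, 0, 0], 0]
    - [[0, 0, 0], [0, 0, 0], 0]
    - [[0, 0, 0], [0, 0, 0], 0]
    - [[0, 0, 0], [0, 0, 0], 0]
    - [[0, 0, 0], [0, 0, 0], 0]
    - [[0, 0, 0], [0, 0, 0], 0]

```text
clock: 24.5
position: [0.5175, 0.181, 0.1009]
ee_rot: [0.0, 0.656, 0.755, 0.0]
contact_force: [-2.7, 0.2, 9.5]
width: -0.0
gripper_force: 4.4
```

Run:
```python
from h import *
F=[]
for j in range(3):
    i,cw=grab("top"); F.append(manip.get_state()["contact_force"][2])
print(np.round(F,1))
j,_=grab("scene")
a=cv2.resize(i[170:270,125:285],None,fx=3.5,fy=3.5,interpolation=cv2.INTER_CUBIC); b=cv2.resize(j[190:330,240:450],(560,373))[:250]
w=a.shape[1]; cv2.imwrite("pics/fin.png",np.vstack([a,b[:, :w] if w<=560 else b])[:600])
```

```text
[9.2 9.  9.2]
```

View pics/fin.png

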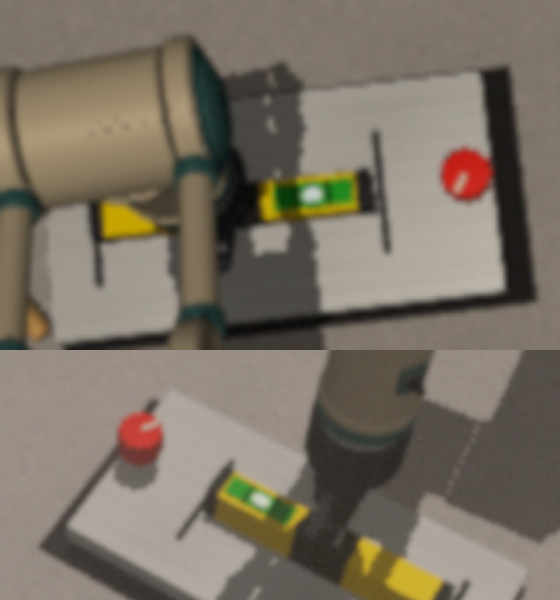

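Both views show the fingertips on the band and the bubble close to the vial's middle, at about (312,195) in the top crop. I'll check it numerically in the raw top and scene pictures.

Run:
```python
from h import *
u=np.array([np.cos(1.709),np.sin(1.709),0]); lm=np.array([.5170,.1806,.0905])
for n in("top","scene"):
    i,cal=grab(n); c,k,V=cal
    def pr(P):
        q=V[:3,:3]@P+V[:3,3]; q=q*[1,-1,-1]; q=k@q; return q[:2]/q[2]
    v0=pr(lm-.065*u); print(n,"vial exp",v0.round(1))
    s=np.arange(-40,41,2.)
    prof=[cv2.getRectSubPix(i,(1,1),tuple(pr(lm-(.065+t/1e3)*u).astype(np.float32)))[0,0] for t in s]
    for t,p in zip(s,prof): print(int(t),p[::-1],end=' ')
    print()
```

```text
top vial exp [213.3 225.2]
-40 [94 79 12] -38 [136 115   8] -36 [171 145   4] -34 [184 158   3] -32 [173 155   7] -30 [142 142  12] -28 [ 94 118  15] -26 [46 86 13] -24 [20 68 11] -22 [ 9 59  9] -20 [ 9 59  9] -18 [ 7 58  8] -16 [ 8 57 10] -14 [12 57 13] -12 [21 59 21] -10 [53 88 49] -8 [ 91 126  86] -6 [133 164 127] -4 [168 186 163] -2 [183 196 184] 0 [189 200 194] 2 [190 200 195] 4 [187 199 188] 6 [171 188 166] 8 [139 167 131] 10 [ 93 136  86] 12 [ 53 106  50] 14 [33 98 31] 16 [ 27 106  27] 18 [ 31 125  29] 20 [ 32 131  30] 22 [ 32 134  31] 24 [ 33 134  32] 26 [ 35 134  32] 28 [ 46 133  31] 30 [ 68 132  29] 32 [100 129  26] 34 [115 118  24] 36 [96 89 26] 38 [65 58 29] 40 [38 36 31] 
scene vial exp [337.9 245.8]
-40 [68 62 45] -38 [107  92  44] -36 [156 133  46] -34 [185 159  44] -32 [181 163  46] -30 [150 154  48] -28 [102 133  47] -26 [ 60 106  43] -24 [52 87 41] -22 [50 82 42] -20 [49 81 43] -18 [49 80 42] -16 [52 82 45] -14 [50 77 41] -12 [54 85 44] -10 [ 73 113  62] -8 [116 155 103] -6 [164 185 148] -4 [188 199 174] -2 [199 206 190] 0 [203 208 198] 2 [202 208 198] 4 [201 208 194] 6 [190 200 177] 8 [168 185 152] 10 [126 156 110] 12 [ 82 125  71] 14 [ 64 118  54] 16 [ 61 130  52] 18 [ 60 141  51] 20 [ 64 146  56] 22 [ 64 147  57] 24 [ 63 147  57] 26 [ 65 146  55] 28 [ 75 148  57] 30 [101 149  56] 32 [126 145  53] 34 [131 129  52] 36 [107  98  55] 38 [82 75 57] 40 [71 65 59]
```

The bubble is within about 1 mm of the vial's middle, with a steady push of about 9 N. I'll hand it in.

```bash
python3 -c "
from rig import job; print(job.sign_off())"
```

```text
the job is handed in; nothing more can be done
None
```

The job is handed in: the level lies on the shelf between the strips, the knob is turned and released, the bubble was within about 1 mm of the vial's middle in the last check, and the arm is holding a push of about 9 N, at roughly 25 s of the 72 s allowed.

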